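Uncap the bottle by the steamer, whichever way its cap unscrews

TASK

Open the bottle that stands nearest the bamboo steamer: its twist cap comes loose in under a quarter turn, but one of the two bottles opens anticlockwise and the other clockwise and nothing shows which, so try it each way as needed, feel which way it gives, turn it free and lift it straight off. Finish while still holding the cap in the gripper, level and still, with its underside at least 5 cm higher than it was on the bottle; do not put it down. Leave the other bottle shut and do not shift the steamer, plate, tongs or spoon rest.

Things in the scene. Friction and masses are not known exactly. Their poses are not given: they have to be found in the camera images.
- bottle_a: Squat clear glass bottle, 72 mm across, held fast in a square plywood block (90 x 90 x 30 mm) fixed on the ledge: it cannot turn or lift. Origin: centre of the block's underside, 20 mm above the work surface; z up; x, y along the block's sides. Mouth 141 mm up, under the cap. One bottle stands left (+y), one right; one opens anticlockwise, the other clockwise.
- bottle_b: Squat clear glass bottle, 72 mm across, held fast in a square plywood block (90 x 90 x 30 mm) fixed on the ledge: it cannot turn or lift. Origin: centre of the block's underside, 20 mm above the work surface; z up; x, y along the block's sides. Mouth 141 mm up, under the cap. One bottle stands left (+y), one right; one opens anticlockwise, the other clockwise.
- cap_a_bar (a point): Centre of the grip bar of bottle_a's solid steel twist cap. The bar, 44 mm long (along x), 12 mm thick (y), 26 mm high (z up), stands across the cap's flat round top (63 mm across, faceted, 20 mm high); this point is 13 mm above that top, 33 mm above the cap's underside and, seated, 158 mm above the bottle's origin. The two caps look the same; nothing marks which way each opens.
- cap_b_bar (a point): Centre of the grip bar of bottle_b's solid steel twist cap. The bar, 44 mm long (along x), 12 mm thick (y), 26 mm high (z up), stands across the cap's flat round top (63 mm across, faceted, 20 mm high); this point is 13 mm above that top, 33 mm above the cap's underside and, seated, 158 mm above the bottle's origin. The two caps look the same; nothing marks which way each opens.
- cap_a: The cap of bottle_a as a whole, about 280 g; origin under its centre, axes as cap_a_bar. Shut, its x lies along the bottle's x (or opposite) within 6 degrees. Turned the wrong way it meets a hard stop within 20 degrees; the right way it turns easily (under 0.15 N m) to a hard stop at 70 degrees from the bottle's x, and lifts off freely at 53 to 68 (best 61). It does not rise as it turns.
- cap_b: The cap of bottle_b as a whole, about 280 g; origin under its centre, axes as cap_b_bar. Shut, its x lies along the bottle's x (or opposite) within 6 degrees. Turned the wrong way it meets a hard stop within 20 degrees; the right way it turns easily (under 0.15 N m) to a hard stop at 70 degrees from the bottle's x, and lifts off freely at 53 to 68 (best 61). It does not rise as it turns.
- steamer: Round bamboo steamer with lid, 166 mm across, 116 mm high, standing on the ledge beyond one of the bottles; origin at the centre of its underside. The bottle on the same side (left or right) is the nearest one.
- steamer_mid (a point): Centre of the steamer, 50 mm above its underside.
- plate: White melamine plate, 160 mm across, 20 mm high, lying beyond the other bottle; origin at the centre of its underside.
- tongs: Steel tongs, 235 mm long, 40 mm wide, 18 mm high, lying between the bottles along their x; origin at mid-length on the ledge.
- spoon_rest: White ceramic spoon rest, 100 x 75 x 20 mm, at the left end of the ledge; origin at the centre of its underside.
There are look-alikes about, which are no part of the job. What is shaped like the cap_b but turquoise is not meant.

How it is judged:
By the outcome, as a careful person would: the job done as asked, in the order asked, and still so for the second after the job is handed in, while the arm keeps its last pose, push and grip.
It also fails if it takes over 56 s, if anything falls off the work surface, if the arm or the gripper's body presses on something with over 40 N, if the wrist force passes 120 N, or if a joint passes its speed limit or range.

ROBOT

A 6-joint arm with a two-finger parallel gripper is mounted at the origin on the work surface. World frame = base frame: x ahead of the robot, y to its left, z up, the work surface at z = 0. Lengths are in m, angles in degrees, forces in N, time in s.
With the tool pointing down it reaches from about 0.4 to 0.825 m from the base axis. Payload 7 kg.
Tool frame: the origin (TCP) lies at the very end of the fingers, on their centre line; the grasp point (between the pads) lies 19 mm behind it (grasp_offset is the x of the grasp point in the tool frame, in m); x points along the fingers, y is the direction in which the jaws open and shut, and the axes are right-handed (so a half turn about x gives the same grasp; the last joint's range is limited). The gripper opens to 88 mm and grips with 3 to 60 N. Pads are 19 mm wide; open, the fingers measure 130 mm over their backs; the gripper's body (78 mm by 193 mm) begins 47 mm behind the grasp point.
Start: joints at [90.705, 20.546, 0.682, 0, -70.136, -16.507], TCP at [0.184, 0.649, 0.227] pointing down, gripper open.
Joint ranges: [-176.03, 176.03], [-82.01, 121.73], [-58.28, 71.71], [-173.87, 95.51], [-174.79, -0.11], [-173.66, 173.66]. Speed limits (degrees/s): [136.94, 136.94, 172.46, 180, 180, 180].

INTERFACE

Orientations are given as [roll, pitch, yaw] about the fixed x, y, z axes, in that order (R = Rz(yaw) Ry(pitch) Rx(roll)).
In Python, from plant import get_obs, snapshot, close_job, grasp_offset gives the robot as it stands.
- The arm moves only by the tool carry_out, never from a script. Its argument "series" is a list that holds one entry, the list of rows, each a list of 6 numbers: the shift along the tool's x, y, z in mm, then the turn, a rotation vector about the tool's x, y, z in degrees. A call has 1 to 10 rows; each row is the pose to reach, as a shift and turn from the pose commanded when the call began, along the tool's axes at that moment; what a row does not reach only later rows make up. A row lasts 1/8 s, in which the tool goes at most 62.5 mm and 10.7 degrees, less where a joint would pass 70% of its speed; a pose out of reach is approached as far as the arm can. A call with a gripper value outside its range is refused whole. "hand" is the gripper's target within -1 to 1 (shut at 1, half-way at 0, fully open at -1), set as the call begins (left out, the last holds). The fingers move at their own pace and stop on an object; the grip force is fixed at half the most. Time passes only in rows, so rows that repeat a pose let the fingers close. It gives the time, the measured TCP pose, the force and the opening at its end, in the units of the state.
- get_obs(): the state, without advancing time (a new reading comes with each control period).
- snapshot(name): name is "side" or "top" or "wrist"; returns a dict with "color" (480x640x3 uint8, red, green, blue), "fx", "fy", "cx", "cy" (pixels), "dist_coeffs" ([k1, k2, p1, p2, k3] as OpenCV has them; the pictures are not rectified), "eye" and "attitude" of the camera in the world. Camera axes: x right, y down, z forward; pixel columns grow to the right and rows downward; lengths in m; the calibration is good to about 2 mm. A picture is of the moment at which its call begins. There is no depth.
- close_job(): hands the job in, once; it reports no verdict.
The state is a dict: "clock": time; "joint_pos": joint angles; "qvel": joint speeds; "tau": joint torques, N m; "tool_pos": TCP position; "orientation": TCP orientation; "force": force on the tool from outside, world axes, zero at the start; "moment": the same for the moment, N m; "opening": finger opening in m.
Only numpy, scipy, OpenCV 4.12 (cv2) and the standard library are available. Lean on these libraries where they do the work, as an engineer would, in place of code of your own. Each camera call takes 0.05 s, during which the arm holds its last target.

## Working session

There is one attempt and no reset: what is moved stays moved. The work goes in short steps, Python scripts to look and compute and a tool call to move; the robot and the scene stay as the last step left them, time stands still between calls to the robot, and variables do not carry over. Pictures are saved under pics/ and viewed, and the job is handed in when it is done.

Besides the shell and the picture viewer there is one more tool, called after "Emit:" by a JSON object that holds its "method" and its "body", one argument or row to a line. carry_out: Moves the arm, as the interface text tells. Its arguments: {"type":"object","properties":{"series":{"type":"array","items":{"type":"array","items":{"type":"array","items":{"type":"number"}}}},"hand":{"type":"number"}},"required":["series"]}

```bash
mkdir -p pics; ls
python3 - <<'E'
from plant import *
import cv2,plant
print(get_obs(), grasp_offset)
for n in("side","top","wrist"):
    s=snapshot(n); cv2.imwrite(f"pics/{n}0.png",s["color"][:,:,::-1])
    print(n,{k:v for k,v in s.items() if k!="color"})
E
```

```text
pics
{'clock': 0.0, 'joint_pos': array([ 9.07068173e+01,  2.05914962e+01,  6.33959494e-01, -2.04272358e-02,
       -7.01358288e+01, -1.65068475e+01]), 'qvel': array([ 0.04899894,  0.03740509, -0.00504362,  0.07572719, -0.09106016,
       -0.06203494]), 'tau': array([ 2.00795825e-03, -5.82716060e+01,  2.93054152e+01,  6.99746087e+00,
        6.78650526e-03, -1.59403389e-04]), 'tool_pos': array([0.18368092, 0.64901915, 0.22562244]), 'orientation': array([  94.88619541,   89.9046795 , -100.9207914 ]), 'force': array([ 0.06236023,  0.74421354, -0.41934587]), 'moment': array([-0.02275563, -0.00180219, -0.02214878]), 'opening': 0.08758298127278855} -0.0188
side {'fx': 479.76899437936294, 'fy': 479.76899437936294, 'cx': 321.41835874007904, 'cy': 241.6890349447594, 'dist_coeffs': array([-0.03575268,  0.        ,  0.        ,  0.        ,  0.        ]), 'eye': array([ 0.09383746, -0.50692803,  0.69780548]), 'attitude': array([-129.33211588,    0.85666485,  -37.83148367])}
top {'fx': 472.0946885390178, 'fy': 472.0946885390178, 'cx': 310.59943567261075, 'cy': 237.30022277054027, 'dist_coeffs': array([-0.04211379,  0.        ,  0.        ,  0.        ,  0.        ]), 'eye': array([0.44731921, 0.0776715 , 1.05594881]), 'attitude': array([-175.72818068,   -1.83315077,  -90.04619195])}
wrist {'fx': 389.3513267256275, 'fy': 389.3513267256275, 'cx': 325.4765009624281, 'cy': 237.21176759148432, 'dist_coeffs': array([-0.00175609,  0.        ,  0.        ,  0.        ,  0.        ]), 'eye': array([0.26026593, 0.62764771, 0.38381716]), 'attitude': array([ 1.63001858e+02, -7.03803164e-02, -1.05857989e+02])}
```

View pics/side0.png

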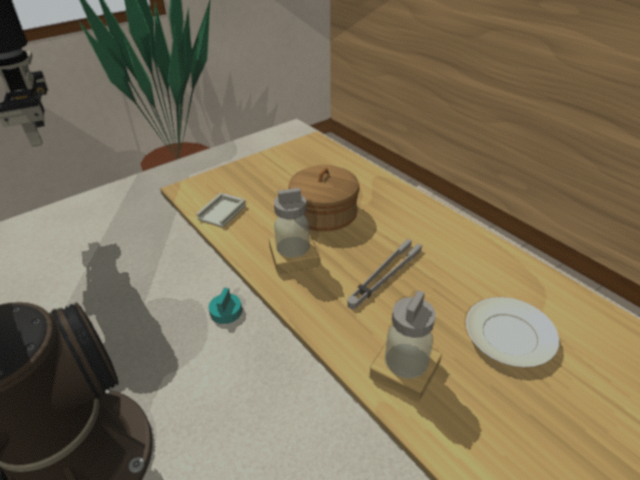

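View pics/top0.png

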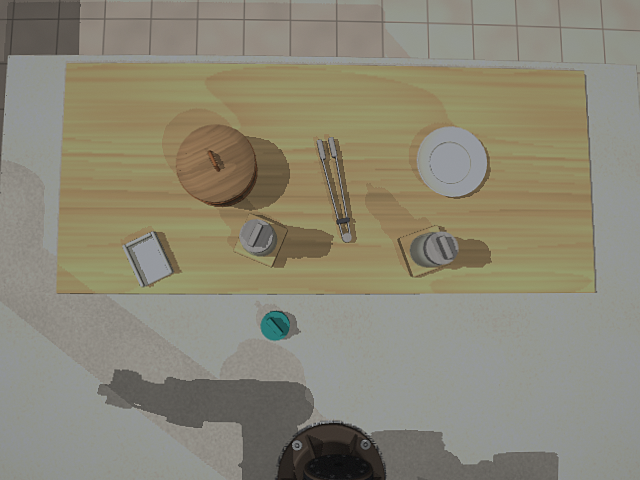

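View pics/wrist0.png

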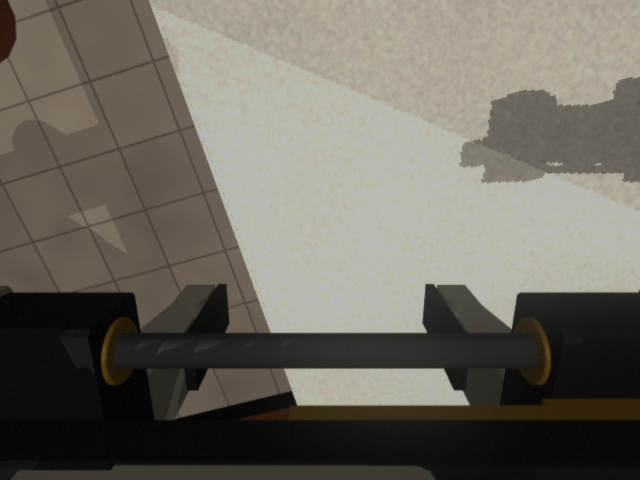

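The side view shows the steamer at (323,195), the left bottle's cap at (291,203) with its bar at (290,196), the right bottle's cap at (413,315), and a turquoise decoy at (226,307). The top view has the steamer at (217,165), left cap (258,237), right cap (440,247), turquoise decoy (275,325) and plate (452,162).

Things that could be taken for the target, by top-view pixel: left grey cap (258,237), right grey cap (440,247), turquoise cap (275,325). I choose the left grey one, since it is on the steamer's side. Next I check it in close crops.

Run:
```python
import cv2,numpy as np
t=cv2.imread("pics/top0.png")[200:280,220:320]; s=cv2.imread("pics/side0.png")[170:280,250:340]
t=cv2.resize(t,None,fx=4,fy=4,interpolation=cv2.INTER_CUBIC); s=cv2.resize(s,None,fx=4,fy=4,interpolation=cv2.INTER_CUBIC)
o=np.zeros((440,800,3),np.uint8);o[:320,:400]=t;o[:440,400:760]=s
cv2.imwrite("pics/crop0.png",o)
```

```text
(no output)
```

View pics/crop0.png

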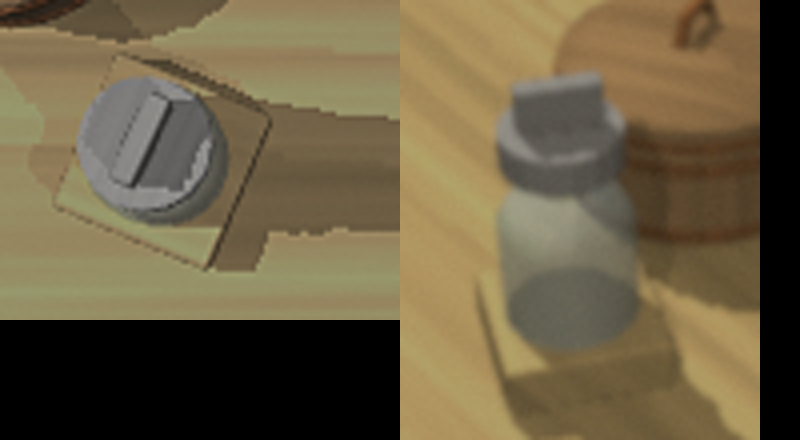

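The crop confirms a grey steel cap on the glass bottle next to the steamer. The bar's top face is centred at crop (142,140) from above and at (558,83) from the side. Triangulating next.

```bash
cat > h.py <<'E'
import numpy as np,cv2
from scipy.spatial.transform import Rotation as R
from plant import *
def ray(c,px):
    K=np.array([[c["fx"],0,c["cx"]],[0,c["fy"],c["cy"]],[0,0,1]])
    u=cv2.undistortPoints(np.array([[px]],float),K,np.array(c["dist_coeffs"]))[0,0]
    d=R.from_euler("xyz",c["attitude"],degrees=True).apply([u[0],u[1],1]); return np.array(c["eye"]),d/np.linalg.norm(d)
def plane(c,px,z):
    o,d=ray(c,px); return o+d*(z-o[2])/d[2]
def tri(c1,p1,c2,p2):
    o1,d1=ray(c1,p1);o2,d2=ray(c2,p2)
    t=np.linalg.lstsq(np.stack([d1,-d2],1),o2-o1,rcond=None)[0]
    a=o1+t[0]*d1;b=o2+t[1]*d2; return (a+b)/2,np.linalg.norm(a-b)
def proj(c,P):
    K=np.array([[c["fx"],0,c["cx"]],[0,c["fy"],c["cy"]],[0,0,1]])
    q=R.from_euler("xyz",c["attitude"],degrees=True).inv().apply(np.array(P)-c["eye"])
    return cv2.projectPoints(q.reshape(1,3),np.zeros(3),np.zeros(3),K,np.array(c["dist_coeffs"]))[0][0,0]
def toolR(): return R.from_euler("xyz",get_obs()["orientation"],degrees=True)
E
python3 - <<'E'
from h import *
t=snapshot("top");s=snapshot("side")
T=lambda x,y:(220+x/4-.375,200+y/4-.375); S=lambda x,y:(250+(x-400)/4-.375,170+y/4-.375)
p,e=tri(t,T(142,140),s,S(558,83)); print("bar top",p,e)
z=p[2]
for zz in(z,.191):
  a=plane(t,T(162,95),zz);b=plane(t,T(122,185),zz); print("ends",a,b,np.linalg.norm(a-b),np.degrees(np.arctan2(*(a-b)[[1,0]])))
c=[plane(t,T(*q),.05)[:2] for q in[(120,55),(270,120),(207,268),(55,205)]]
print("block",np.mean(c,0),[np.linalg.norm(c[i]-c[i-1]) for i in range(4)],[np.degrees(np.arctan2(*(c[i]-c[i-1])[::-1])) for i in range(4)])
print("steamer ctr",plane(t,(217,165),.13))
r=toolR(); print(r.as_matrix())
E
```

```text
bar top [0.51688207 0.15196545 0.18800287] 0.0001242955972417349
ends [0.53775378 0.14290465 0.18800287] [0.4962004  0.16093035 0.18800287] 0.045294695100645065 -23.45102077061783
ends [0.53744149 0.14267939 0.191     ] [0.4960316  0.16064285 0.191     ] 0.04513828666280511 -23.45102077061785
block [0.51640333 0.15246014] [np.float64(0.08709032566257557), np.float64(0.08745009148029793), np.float64(0.08563612588124468), np.float64(0.08742778912437134)] [np.float64(-22.79391895277395), np.float64(-113.40477981951746), np.float64(157.1934426135653), np.float64(67.54808878427312)]
steamer ctr [0.65998421 0.2335834  0.13      ]
[[-1.38113722e-04 -2.72407983e-01 -9.62181829e-01]
 [-7.46343962e-04 -9.62181542e-01  2.72408009e-01]
 [-9.99999712e-01  7.55741882e-04 -7.04195788e-05]]
```

Emit:
{"method": "carry_out", "body": {
  "series": [
    [[-5, 15, -18, 0, 0, 0], [-15, 46, -55, 1, 0, 0], [-25, 85, -100, 2, 0, 0], [-35, 124, -146, 3, 0, 0], [-40, 163, -191, 4, 0, 0], [-40, 202, -237, 5, 0, 0], [-40, 241, -283, 6, 0, 0], [-40, 279, -328, 7, 0, 0], [-40, 318, -374, 7, 0, 0], [-40, 349, -410, 7, 0, 0]]
  ],
  "hand": -1
}}

```text
clock: 1.5
tool_pos: [0.4839, 0.1992, 0.2671]
orientation: [-122.5, 89.9, 34.7]
force: [0.9, 1.4, 0.7]
opening: 0.0876
```

Run:
```python
from h import *
o=get_obs();print(o["clock"],o["joint_pos"],o["tool_pos"],o["orientation"],o["force"])
r=toolR(); print(r.as_matrix()); print(r.inv().apply(np.array([.5167,.1522,.265])-o["tool_pos"])*1000)
c=snapshot("wrist");cv2.imwrite("pics/w1.png",c["color"][:,:,::-1]);print(proj(c,[.5168,.152,.191]))
```

```text
1.5 [ 4.38777503e+01  4.66993159e+00 -1.46325730e+01  9.37735041e-03
 -7.06428363e+01  2.32608081e+01] [0.48394145 0.19917873 0.26714604] [-122.45817124   89.9446293    34.68349118] [0.89097505 1.38752143 0.69347271]
[[ 7.94679234e-04 -3.88453687e-01 -9.21467906e-01]
 [ 5.49923299e-04 -9.21467888e-01  3.88454153e-01]
 [-9.99999533e-01 -8.15433120e-04 -5.18651662e-04]]
[  2.14623954  30.56596533 -48.43391963]
[377.09324291 172.11491188]
```

View pics/w1.png

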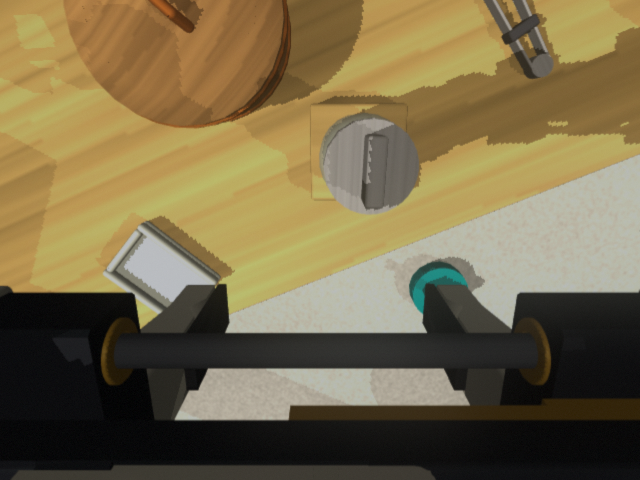

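The wrist view has the cap centred near (371,165), with its bar at (376,170) nearly vertical and in line with the block. My prediction was (377,172), so the position holds. Next I move over the bar.

Emit:
{"method": "carry_out", "body": {
  "series": [
    [[0, 15, -24, 0, 0, 0], [0, 31, -48, 0, 0, 0], [0, 31, -48, 0, 0, 0], [0, 31, -48, 0, 0, 0]]
  ]
}}

```text
clock: 2.05
tool_pos: [0.5152, 0.1544, 0.2667]
orientation: [-90.6, 90.0, 66.6]
force: [0.5, -0.2, -0.3]
opening: 0.0874
```

Run:
```python
from h import *
o=get_obs();print(o["clock"],o["joint_pos"],o["tool_pos"],o["orientation"],o["force"],o["moment"])
r=toolR(); print(r.as_matrix()); print(r.inv().apply(np.array([.5168,.152,.169])-o["tool_pos"])*1000)
c=snapshot("wrist");cv2.imwrite("pics/w2.png",c["color"][:,:,::-1]);print(proj(c,[.5168,.152,.191]))
np.save("c2.npy",c,allow_pickle=True)
```

```text
2.05 [ 3.75696967e+01  6.15723884e+00 -1.30024383e+01 -7.84210797e-03
 -7.08269742e+01  2.95831580e+01] [0.51522357 0.15441864 0.26670934] [-90.55505205  89.98473387  66.59522802] [ 0.49427365 -0.16265262 -0.29064903] [ 0.0156762   0.03089536 -0.03217879]
[[ 1.05838118e-04 -3.88315398e-01 -9.21526527e-01]
 [ 2.44521583e-04 -9.21526495e-01  3.88315412e-01]
 [-9.99999965e-01 -2.66431697e-04 -2.58113400e-06]]
[97.70890971  1.64271853 -2.39166664]
[328.31711066 245.66683103]
```

View pics/w2.png

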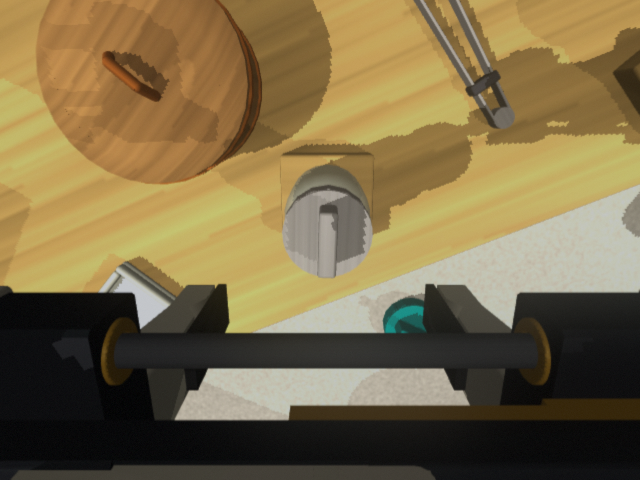

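The bar is now midway between the fingers, with its top face at (328,245). Before going down I check its height from a second pair of views.

Run:
```python
from h import *
c=np.load("c2.npy",allow_pickle=True).item()
im=cv2.imread("pics/w2.png")[180:300,270:390]
cv2.imwrite("pics/crop2.png",cv2.resize(im,None,fx=5,fy=5,interpolation=cv2.INTER_CUBIC))
a=np.radians(-23.2);u=np.array([np.cos(a),np.sin(a),0])*.022
for z in(.188,.191,.194):print(z,[(proj(c,np.array([.5168,.152,z])+k*u)-[270,180])*5 for k in(1,-1)])
```

```text
0.188 [array([292.73872078, 153.07342307]), array([290.19546618, 480.4373186 ])]
0.191 [array([292.90955775, 158.60844009]), array([290.32867905, 489.4083622 ])]
0.194 [array([293.08453334, 164.2775644 ]), array([290.46495144, 498.58549675])]
```

View pics/crop2.png

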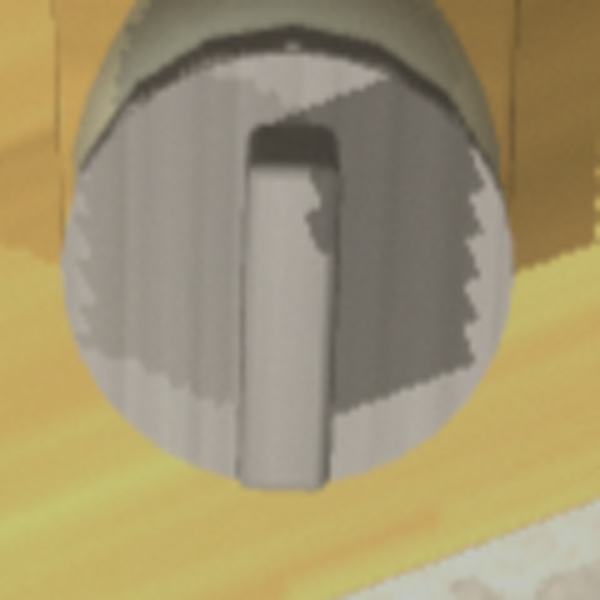

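Bar top agrees at z ≈ 0.191, and its axis is near −24°. I descend with a 1° correction, then close.

Emit:
{"method": "carry_out", "body": {
  "series": [
    [[15, 1, -1, 1, 0, 0], [40, 2, -2, 1, 0, 0], [65, 2, -2, 1, 0, 0], [82, 2, -2, 1, 0, 0], [90, 2, -2, 1, 0, 0], [96, 2, -2, 1, 0, 0], [97, 2, -2, 1, 0, 0], [97, 2, -2, 1, 0, 0]]
  ]
}}

```text
clock: 3.1
tool_pos: [0.5169, 0.1524, 0.17]
orientation: [-127.3, 89.9, 28.9]
force: [0.8, 0.6, -0.2]
opening: 0.0876
```

Run:
```python
from h import *
o=get_obs();print(o)
c=snapshot("side");cv2.imwrite("pics/s3.png",cv2.resize(c["color"][130:280,200:400,::-1],None,fx=4,fy=4,interpolation=cv2.INTER_CUBIC))
```

```text
{'clock': 3.1, 'joint_pos': array([ 3.72839398e+01,  1.03536754e+01, -2.11935562e+01,  8.73947264e-03,
       -5.84021571e+01,  2.89130389e+01]), 'qvel': array([-0.18343531, -0.07942665,  0.11843107, -0.05850633, -0.07544248,
       -0.05162187]), 'tau': array([ 3.28584260e-02, -4.10905766e+01,  2.64337707e+01,  6.26922682e+00,
        9.22043575e-02, -2.05849370e-03]), 'tool_pos': array([0.51686594, 0.1523929 , 0.17003219]), 'orientation': array([-127.28453118,   89.94884388,   28.91702332]), 'force': array([ 0.76785728,  0.61772782, -0.17680111]), 'moment': array([-0.01167099,  0.00540988, -0.01518709]), 'opening': 0.08759384412890761}
```

View pics/s3.png

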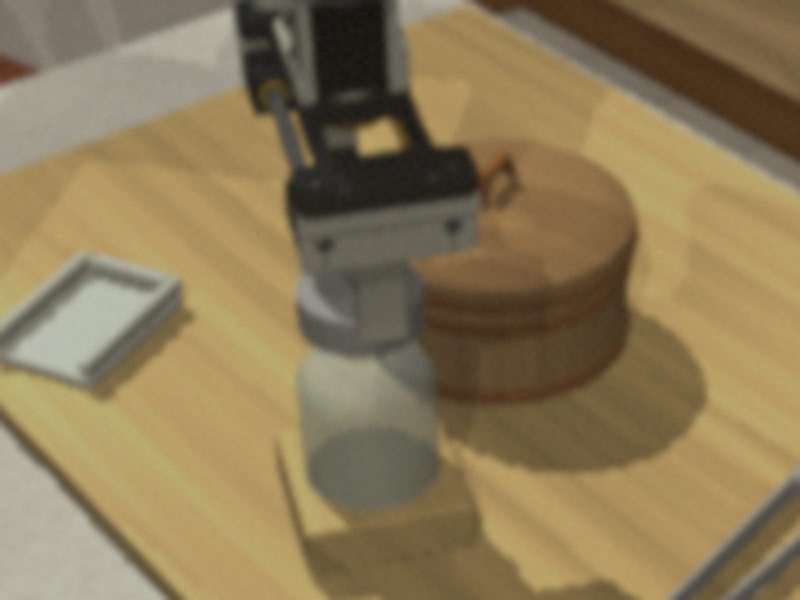

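The fingers straddle the bar at crop (380,300) without contact, and the force is near zero. Closing.

Emit:
{"method": "carry_out", "body": {
  "series": [
    [[0, 0, 0, 0, 0, 0], [0, 0, 0, 0, 0, 0], [0, 0, 0, 0, 0, 0], [0, 0, 0, 0, 0, 0], [0, 0, 0, 0, 0, 0], [0, 0, 0, 0, 0, 0], [0, 0, 0, 0, 0, 0], [0, 0, 0, 0, 0, 0]]
  ],
  "hand": 1
}}

```text
clock: 4.15
tool_pos: [0.5166, 0.1522, 0.1696]
orientation: [155.1, 90.0, -48.7]
force: [-0.1, -0.2, 0.5]
opening: 0.013
```

```bash
cat > st.py <<'E'
from h import *
o=get_obs()
y=toolR().as_matrix()[:,1];x=toolR().as_matrix()[:,0]
print(o["clock"],"pos",o["tool_pos"].round(4),"yaw_y",np.degrees(np.arctan2(y[1],y[0])).round(2),"tilt",np.degrees(np.arccos(-x[2])).round(2),"F",o["force"].round(2),"M",o["moment"].round(3),"op",round(o["opening"],4),"q6",o["joint_pos"][5].round(2),"tau6",o["tau"][5].round(3))
E
python3 st.py
```

```text
4.15 pos [0.5166 0.1522 0.1696] yaw_y -113.8 tilt 0.0 F [-0.06 -0.17  0.53] M [ 0.012 -0.008 -0.046] op 0.013 q6 28.92 tau6 -0.0
```

Gripped: the opening is 13 mm on the 12 mm bar, with no side force. I try anticlockwise first (negative about tool x), in small steps.

Emit:
{"method": "carry_out", "body": {
  "series": [
    [[0, 0, 0, -1, 0, 0], [0, 0, 0, -2, 0, 0], [0, 0, 0, -3, 0, 0], [0, 0, 0, -4, 0, 0], [0, 0, 0, -5, 0, 0], [0, 0, 0, -6, 0, 0], [0, 0, 0, -7, 0, 0], [0, 0, 0, -8, 0, 0], [0, 0, 0, -8, 0, 0]]
  ]
}}

```text
clock: 5.28
tool_pos: [0.5166, 0.1521, 0.1696]
orientation: [101.1, 90.0, -94.7]
force: [-0.6, -1.1, 0.2]
opening: 0.0116
```

```bash
python3 st.py
```

```text
5.275 pos [0.5166 0.1521 0.1696] yaw_y -105.78 tilt 0.01 F [-0.6  -1.1   0.25] M [-0.164  0.168  0.011] op 0.0116 q6 36.94 tau6 0.126
```

Emit:
{"method": "carry_out", "body": {
  "series": [
    [[0, 0, 0, -1, 0, 0], [0, 0, 0, -2, 0, 0], [0, 0, 0, -3, 0, 0], [0, 0, 0, -4, 0, 0], [0, 0, 0, -5, 0, 0], [0, 0, 0, -6, 0, 0], [0, 0, 0, -6, 0, 0]]
  ]
}}

```text
clock: 6.15
tool_pos: [0.5166, 0.1525, 0.1696]
orientation: [-94.7, 90.0, 75.6]
force: [-0.1, 1.9, 0.2]
opening: 0.0119
```

```bash
python3 st.py
```

```text
6.15 pos [0.5166 0.1525 0.1696] yaw_y -99.79 tilt 0.04 F [-0.1   1.86  0.21] M [ 0.965  0.47  -0.159] op 0.0119 q6 42.93 tau6 0.329
```

Emit:
{"method": "carry_out", "body": {
  "series": [
    [[0, 0, 0, -1, 0, 0], [0, 0, 0, -2, 0, 0], [0, 0, 0, -2, 0, 0]]
  ]
}}

```text
clock: 6.52
tool_pos: [0.5166, 0.1525, 0.1696]
orientation: [-100.5, 90.0, 71.7]
force: [-1.8, 4.2, 1.3]
opening: 0.0115
```

```bash
python3 st.py; python3 -c "
from h import *
c=snapshot('wrist');cv2.imwrite('pics/w4.png',c['color'][:,:,::-1])"
```

```text
6.525 pos [0.5166 0.1525 0.1696] yaw_y -97.8 tilt 0.04 F [-1.84  4.2   1.29] M [ 1.678  0.772 -0.505] op 0.0115 q6 44.92 tau6 0.653
```

View pics/w4.png

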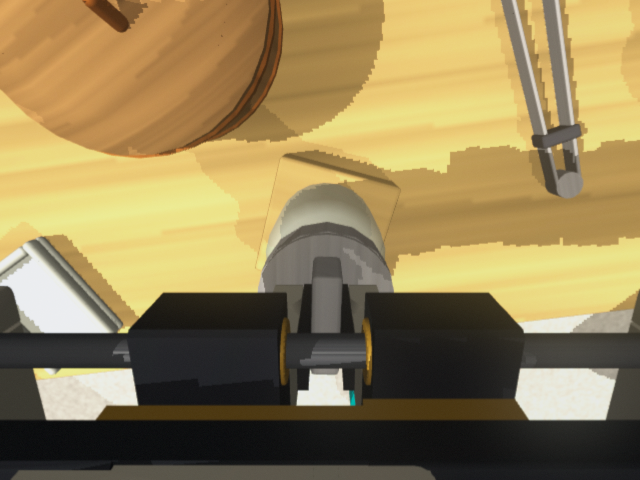

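Torque climbed from 0.13 to 0.65 N m within the last few degrees. The cap followed about 14° and then met a stop, so anticlockwise is the wrong way. Reversing to clockwise.

Emit:
{"method": "carry_out", "body": {
  "series": [
    [[0, 0, 0, 2, 0, 0], [0, 0, 0, 5, 0, 0], [0, 0, 0, 9, 0, 0], [0, 0, 0, 13, 0, 0], [0, 0, 0, 17, 0, 0], [0, 0, 0, 21, 0, 0], [0, 0, 0, 25, 0, 0], [0, 0, 0, 28, 0, 0], [0, 0, 0, 30, 0, 0], [0, 0, 0, 30, 0, 0]]
  ]
}}

```text
clock: 7.82
tool_pos: [0.5166, 0.1515, 0.1696]
orientation: [115.9, 89.9, -101.9]
force: [-1.0, -1.9, 1.0]
opening: 0.0117
```

```bash
python3 st.py
```

```text
7.825 pos [0.5166 0.1515 0.1696] yaw_y -127.8 tilt 0.07 F [-1.   -1.88  0.97] M [-0.896 -0.082 -0.018] op 0.0117 q6 14.92 tau6 -0.281
```

Emit:
{"method": "carry_out", "body": {
  "series": [
    [[0, 0, 0, 1, 0, 0], [0, 0, 0, 2, 0, 0], [0, 0, 0, 3, 0, 0], [0, 0, 0, 4, 0, 0], [0, 0, 0, 4, 0, 0]]
  ]
}}

```text
clock: 8.45
tool_pos: [0.5165, 0.1522, 0.1696]
orientation: [70.7, 90.0, -151.1]
force: [-0.6, -2.9, 2.0]
opening: 0.0118
```

```bash
python3 st.py; python3 -c "
from h import *
c=snapshot('wrist');cv2.imwrite('pics/w5.png',c['color'][:,:,::-1])"
```

```text
8.45 pos [0.5165 0.1522 0.1696] yaw_y -131.82 tilt 0.01 F [-0.62 -2.92  2.04] M [-0.853  0.273 -0.055] op 0.0118 q6 10.9 tau6 -0.127
```

View pics/w5.png

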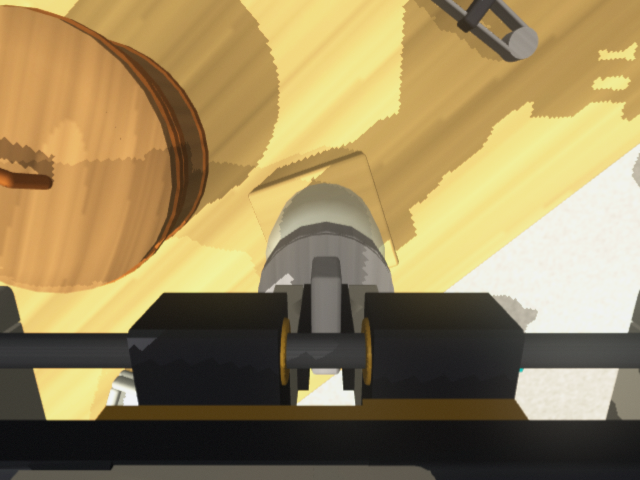

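Torque fell to 0.13 N m, and the wrist view shows the bar at (325,310) square in the jaws with the block rotated behind it. It gives clockwise, so I carry on towards 61° from the bottle's x.

Emit:
{"method": "carry_out", "body": {
  "series": [
    [[0, 0, 0, 3, 0, 0], [0, 0, 0, 7, 0, 0], [0, 0, 0, 11, 0, 0], [0, 0, 0, 15, 0, 0], [0, 0, 0, 19, 0, 0], [0, 0, 0, 23, 0, 0], [0, 0, 0, 27, 0, 0], [0, 0, 0, 30, 0, 0], [0, 0, 0, 30, 0, 0]]
  ]
}}

```text
clock: 9.62
tool_pos: [0.5168, 0.1526, 0.1696]
orientation: [-55.8, 90.0, 52.4]
force: [0.4, -0.5, 0.1]
opening: 0.012
```

```bash
python3 st.py
```

```text
9.625 pos [0.5168 0.1526 0.1696] yaw_y -161.77 tilt 0.04 F [ 0.37 -0.55  0.1 ] M [-0.166 -0.116  0.019] op 0.012 q6 -19.05 tau6 -0.431
```

Emit:
{"method": "carry_out", "body": {
  "series": [
    [[0, 0, 0, 3, 0, 0], [0, 0, 0, 6, 0, 0], [0, 0, 0, 9, 0, 0], [0, 0, 0, 12, 0, 0], [0, 0, 0, 12, 0, 0], [0, 0, 0, 12, 0, 0]]
  ]
}}

```text
clock: 10.38
tool_pos: [0.5167, 0.1525, 0.1696]
orientation: [-37.0, 90.0, 59.3]
force: [0.2, 0.4, 0.3]
opening: 0.0122
```

```bash
python3 st.py
python3 - <<'E'
from h import *
c=snapshot('wrist');cv2.imwrite('pics/w6.png',c['color'][:,:,::-1])
E
```

```text
10.375 pos [0.5167 0.1525 0.1696] yaw_y -173.7 tilt 0.03 F [0.2  0.39 0.32] M [ 0.187 -0.11   0.058] op 0.0122 q6 -30.98 tau6 0.012
```

View pics/w6.png

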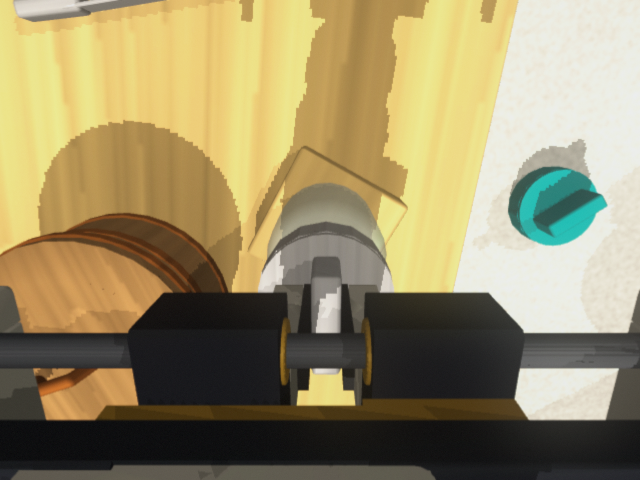

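At 61° the torque is about zero and the bar sits square in the jaws at (325,310). I lift a few millimetres and watch the force.

Emit:
{"method": "carry_out", "body": {
  "series": [
    [[-1, 0, 0, 0, 0, 0], [-2, 0, 0, 0, 0, 0], [-4, 0, 0, 0, 0, 0], [-6, 0, 0, 0, 0, 0], [-6, 0, 0, 0, 0, 0]]
  ]
}}

```text
clock: 11.05
tool_pos: [0.5167, 0.1523, 0.1758]
orientation: [-54.5, 90.0, 41.7]
force: [0.6, -0.3, -3.8]
opening: 0.0117
```

```bash
python3 st.py
```

```text
11.05 pos [0.5167 0.1523 0.1758] yaw_y -173.8 tilt 0.02 F [ 0.55 -0.34 -3.84] M [ 0.1   -0.028 -0.033] op 0.0117 q6 -31.08 tau6 0.001
```

Force is about −3 to −4 N, which fits a 280 g cap lifting freely. Continuing straight up to 80 mm.

Emit:
{"method": "carry_out", "body": {
  "series": [
    [[-4, 0, 0, 0, 0, 0], [-12, 0, 0, 0, 0, 0], [-22, 0, 0, 0, 0, 0], [-34, 0, 0, 0, 0, 0], [-46, 0, 0, 0, 0, 0], [-58, 0, 0, 0, 0, 0], [-68, 0, 0, 0, 0, 0], [-74, 0, 0, 0, 0, 0], [-76, 0, 0, 0, 0, 0], [-76, 0, 0, 0, 0, 0]]
  ]
}}

```text
clock: 12.3
tool_pos: [0.5165, 0.1522, 0.2514]
orientation: [99.0, 90.0, -164.8]
force: [0.1, -0.0, -3.6]
opening: 0.0118
```

Emit:
{"method": "carry_out", "body": {
  "series": [
    [[0, 0, 0, 0, 0, 0], [0, 0, 0, 0, 0, 0], [0, 0, 0, 0, 0, 0], [0, 0, 0, 0, 0, 0]]
  ]
}}

```text
clock: 12.8
tool_pos: [0.5166, 0.1522, 0.2515]
orientation: [136.3, 90.0, -127.5]
force: [0.9, 0.4, -3.8]
opening: 0.0117
```

```bash
python3 st.py
python3 - <<'E'
from h import *
s=snapshot('side')["color"][:,:,::-1];t=snapshot('top')["color"][:,:,::-1]; w=snapshot('wrist')["color"][:,:,::-1]
cv2.imwrite('pics/s7.png',cv2.resize(s[80:300,180:440],None,fx=3,fy=3,interpolation=cv2.INTER_CUBIC)[:600])
cv2.imwrite('pics/t7.png',t);cv2.imwrite('pics/w7.png',w)
E
```

```text
12.8 pos [0.5166 0.1522 0.2515] yaw_y -173.8 tilt 0.0 F [ 0.93  0.42 -3.78] M [ 0.077 -0.047  0.021] op 0.0117 q6 -31.08 tau6 -0.0
```

View pics/s7.png

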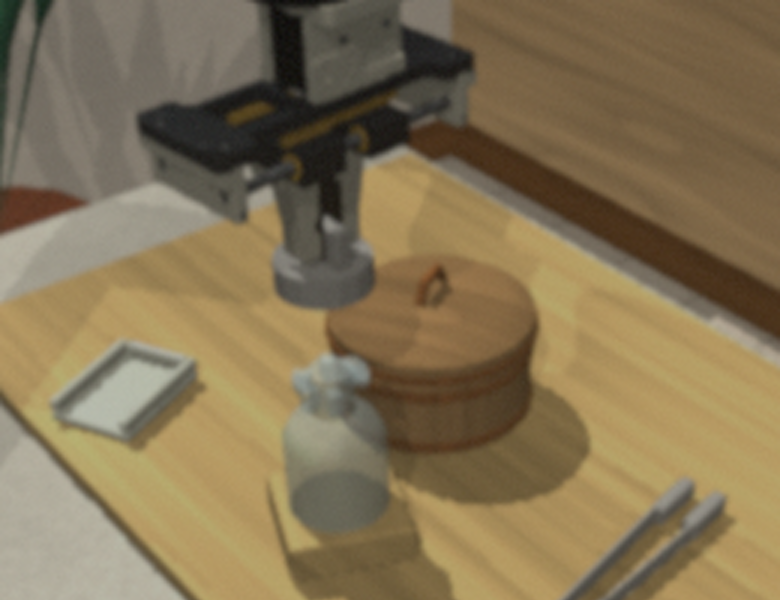

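View pics/t7.png

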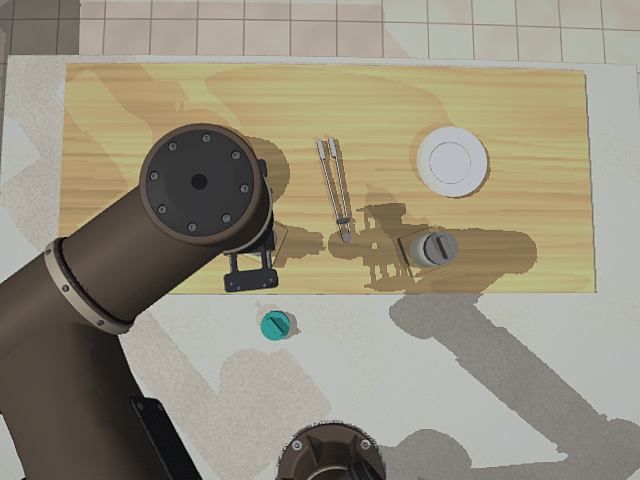

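View pics/w7.png

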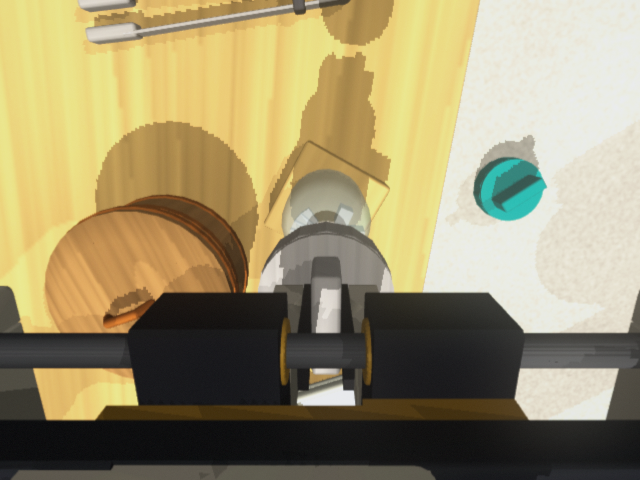

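The side view shows the cap at (323,275), level in the jaws and clear of the bare bottle mouth at (332,375). In the top view the tongs, plate and other bottle (440,247) are unmoved. The wrist view shows the cap unchanged in the grip at (325,290). The arm is still, so I hand in.

```bash
python3 -c "
from plant import *
print(close_job())"
```

```text
the job is handed in; nothing more can be done
None
```

I opened the left bottle, the one next to the steamer, and handed the job in with its cap still in the gripper, level and still. The underside is about 82 mm above where it sat on the bottle, against the 50 mm asked.

- **Which way it opened:** Anticlockwise, the torque climbed from 0.13 to 0.65 N m around 14–16° past the start, which I took as the hard stop. Clockwise it turned on to 61° from the bottle's x, where the torque was about zero.
- **Lift:** The cap came straight up with only about −3.8 N on the tool, a little more than its own weight.
- **Last checks:** At 12.8 s the tool tilt was 0.0° and the jaws were 11.7 mm apart on the 12 mm bar. The bottle mouth was bare. In the final pictures the other bottle still has its cap on, and the plate, tongs, spoon rest and steamer look where they were. I judged that by eye, and the arm hid the steamer and spoon rest from above, so those two rest on the side and wrist views.
- **Disagreements:** The first height of the bar's top came out at 188 mm, against 191 mm from the text and the wrist view. Joint 6 torque also read 0.28 and 0.43 N m at two points of the clockwise turn, above the stated 0.15, but no stop followed.

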